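Check a trim guide's gap with a feeler

TASK

Check the gap of the sprung brass trim guide with the feeler that fits it with a light drag, the red-handled one: lift it out of the rack and slide its blade straight down between the cheeks, whole width between them, past their drag until it is fully home on the guide's base, without ramming it. Let go and leave it standing upright, gripped by the cheeks; leave the yellow and blue feelers in the rack.

Things in the scene. Friction and masses are not known exactly. Their poses are not given: they have to be found in the camera images.
- red_grip (a point): Centre of the red feeler's handle: 26 mm along its x (grasp across this), 34 along y, 50 tall. Below: a collar 34 x 44 x 6 mm, then a steel blade 60 mm long, 24 wide (y), 10 thick (x), the last 14 mm tapering to a rounded 4 mm tip 91 mm below this point. z up. Loose, about 90 g; at the start it hangs upright by its collar in one of the rack's three wells: lift it 65 mm to clear. Neighbours 65 mm away along y.
- guide_mouth (a point): Middle of the guide's open top, 66 mm above the table, level with the brass cheek tops; x across the gap, y along it, z up. Cheeks 50 mm long (y); a flared mouth 26 mm wide narrows to a 6 mm gap 20 mm below; base 54 mm below (a feeler's handle centre is then 37 mm above this point). Sprung cheeks, 3 N each, spread 2 mm each: drag 3 to 10 N holds the blade wherever it is left. Fixed.
- yellow_grip (a point): Centre of the yellow handle of the thin feeler (same shape, blade 4 mm thick, would slip through without drag). It hangs, as do red and blue, in a well 26 mm (x) by 30 mm (y) of a fixed wooden rack 60 x 210 mm and 70 mm tall, wells 65 mm apart along y, order varying. Leave it there.
- blue_grip (a point): Centre of the blue handle of the thick feeler (same shape, blade 22 mm thick along x, far too thick for this gap). Hangs in the same rack. Leave it there.
Mind the look-alikes: they are no part of the job. Leave any green look-alike of the part that bears red_grip alone.

How it is judged:
On the way, in this order (a step that is already met when the one before it is completed fails the run):
1. the red feeler is lifted out of the rack, its tip above the rack's top (height (world z) of red_grip above 0.163 m), for 0.1 s.
2. its blade has entered between the guide's cheeks and touches them (horizontal distance between red_grip and guide_mouth below 0.02 m and z of red_grip in the frame of guide_mouth below 0.068 m and contact force between red_feeler and guide above 0.5 N), for 0.1 s.
At the end, for the whole second after the job is handed in: The red feeler stands released, at rest and pressed by the cheeks (over 2 N): tip within 10 mm of the base, within 10 mm of the gap's middle across it and 14 mm along it, upright and square to the cheeks within 10 degrees; yellow and blue feelers within 25 mm of where they hung (z of red_grip in the frame of guide_mouth below 0.047 m and x of red_grip in the frame of guide_mouth between -0.01 and 0.01 m and y of red_grip in the frame of guide_mouth between -0.014 and 0.014 m and angle between red_grip's own z axis and vertical below 0.18 rad and angle between the x axis of red_grip and the x axis of guide_mouth, either way round below 0.2 rad and linear speed of red_feeler below 0.02 m/s and distance of each of yellow_grip, blue_grip from where it was at the start of the episode below 0.025 m and contact force between red_feeler and guide above 2 N); the robot touches nothing.
It fails at once if the red feeler is rammed: more than 45 N between it and the guide (contact force between red_feeler and guide above 45 N).
It fails at once if the yellow or blue feeler is moved more than 25 mm (distance of any of yellow_grip, blue_grip from where it was at the start of the episode above 0.025 m).
It also fails if it takes over 45 s, if anything falls off the work surface, if the arm or the gripper's body presses on something with over 40 N, if the wrist force passes 120 N, or if a joint passes its speed limit or range.

ROBOT

A 6-joint arm with a two-finger parallel gripper is mounted at the origin on the work surface. World frame = base frame: x ahead of the robot, y to its left, z up, the work surface at z = 0. Lengths are in m, angles in rad, forces in N, time in s.
With the tool pointing down it reaches from about 0.35 to 0.925 m from the base axis. Payload 6.4 kg.
Tool frame: the origin (TCP) lies on the centre line of the jaws, within the pads' length; the fingertips stand 11 mm ahead of it and the grasp point (between the pads) lies 8 mm behind it (tip_extent is the distance from the TCP to the fingertips, in m); z points along the fingers, y is the line along which they close (so a half turn about z gives the same grasp; the last joint's range is limited). The gripper opens to 94 mm and grips with 3 to 60 N. Pads are 16 mm wide; open, the fingers measure 119 mm over their backs; the gripper's body (75 mm by 177 mm) begins 78 mm behind the grasp point.
Start: joints at [0.932, 0.245, 1.558, -0, 1.339, -0.174], TCP at [0.291, 0.581, 0.216] pointing down, gripper open.
Joint ranges: [-3.13, 3.13], [-1.02, 2.26], [0.13, 2.54], [-0.95, 4.09], [0.21, 2.88], [-2.74, 2.74]. Speed limits (rad/s): [2.57, 2.57, 3.14, 3.14, 3.14, 3.14].

INTERFACE

Orientations are given as a unit quaternion [x, y, z, w].
In Python, from plant import get_obs, read_camera, hand_in, tip_extent gives the robot as it stands.
- The arm moves only by the shell command python3 -m inch 'ROWS' [FORCE]. ROWS is JSON, a list of rows, each an object with "delta_pos": the shift along the tool's x, y, z in m, a list of three; "spin": the turn about the tool's z in rad; "jaw": the gripper's target within -1 to 1 (fully open at 1, half-way at 0, shut at -1). In form: [{"delta_pos": [dx, dy, dz], "spin": spin, "jaw": jaw}, ...]. A call has 1 to 12 rows; each row is the pose to reach, as a shift and turn from the pose commanded when the call began, along the tool's axes at that moment; what a row does not reach only later rows make up. A row lasts 1/12 s, in which the tool goes at most 41.7 mm and 7.16 degrees, less where a joint would pass 70% of its speed; a pose out of reach is approached as far as the arm can. A call with a gripper value outside its range is refused whole. The fingers move at their own pace and stop on an object; FORCE is the grip in N (left out, the last holds). Time passes only in rows, so rows that repeat a pose let the fingers close. It gives the time, the measured TCP pose, the force, the opening and the grip force at its end, in the units of the state.
- get_obs(): the state, without advancing time (a new reading comes with each control period).
- read_camera(name): name is "side" or "top" or "wrist"; returns a dict with "frame" (400x640x3 uint8, red, green, blue), "depth" (400x640 float32, m along the optical axis (not along the pixel's ray), 0 where there is no reading), "fx", "fy", "cx", "cy" (pixels), "R" (3x3) and "t" (3): a world point X has camera coordinates R X + t. Camera axes: x right, y down, z forward; pixel columns grow to the right and rows downward; lengths in m; the calibration is good to about 2 mm. A picture is of the moment at which its call begins.
- hand_in(): hands the job in; it is judged then, once.
The state is a dict: "time": time; "joints": joint angles; "qd": joint speeds; "joint_efforts": joint torques, N m; "ee_pos": TCP position; "orientation": TCP orientation; "force": force on the tool from outside, world axes, zero at the start; "ft_torque": the same for the moment, N m; "grip_width": opening from 0.0 (shut) to 1.0 (fully open); "gripper_force": force on a finger pad.
Only numpy, scipy, OpenCV 4.12 (cv2) and the standard library are available. Lean on these libraries where they do the work, as an engineer would, in place of code of your own. Each camera call takes 0.05 s, during which the arm holds its last target. There are 200 camera calls.

## Working session

There is one attempt and no reset: what is moved stays moved. The work goes in short steps, Python scripts to look and compute and a shell command to move; the robot and the scene stay as the last step left them, time stands still between calls to the robot, and variables do not carry over. Pictures are saved under pics/ and viewed, at most 10 in all, crops included, and the job is handed in when it is done.

```bash
mkdir -p pics
cat > h.py <<'E'
import numpy as np, cv2
from plant import get_obs, read_camera
def snap(n,f):
    c=read_camera(n); cv2.imwrite('pics/%s.png'%f,c['frame'][:,:,::-1]); np.savez('pics/%s.npz'%f,**c); return c
def px(c,u,v,d=None):
    if d is None:
        w=c['depth'][v-1:v+2,u-1:u+2]; d=np.median(w[w>0])
    return c['R'].T@(np.array([(u-c['cx'])/c['fx']*d,(v-c['cy'])/c['fy']*d,d])-c['t'])
def proj(c,X):
    p=c['R']@np.array(X)+c['t']; return [float(p[0]/p[2]*c['fx']+c['cx']),float(p[1]/p[2]*c['fy']+c['cy'])]
def cloud(c):
    v,u=np.mgrid[0:400,0:640]; d=c['depth'].astype(float)
    P=np.stack([(u-c['cx'])/c['fx']*d,(v-c['cy'])/c['fy']*d,d],-1)-c['t']
    return P@c['R'], d>0
E
python3 - <<'E'
from h import *
a=snap('top','top0');b=snap('side','side0')
print(get_obs())
E
```

```text
{'time': 0.1, 'joints': array([ 9.31894722e-01,  2.45748388e-01,  1.55882771e+00, -4.33591719e-05,
        1.33871878e+00, -1.74117749e-01]), 'qd': array([-0.00040912, -0.00040403, -0.00468757, -0.00141222, -0.00037042,
        0.00130693]), 'joint_efforts': array([ 1.27929111e-04, -4.16913521e+01, -3.15527737e+01,  6.86557917e-02,
        3.09930404e-02, -3.92197762e-05]), 'ee_pos': array([0.29105977, 0.58062899, 0.21548751]), 'orientation': array([ 2.30300856e-01,  9.73119104e-01, -7.90089871e-04, -3.17158390e-04]), 'force': array([-0.55957146,  0.6752597 , -0.3793076 ]), 'ft_torque': array([-0.01496082,  0.0025015 , -0.03516013]), 'gripper_force': 0.0, 'grip_width': 0.9991226709967567}
```

View pics/top0.png

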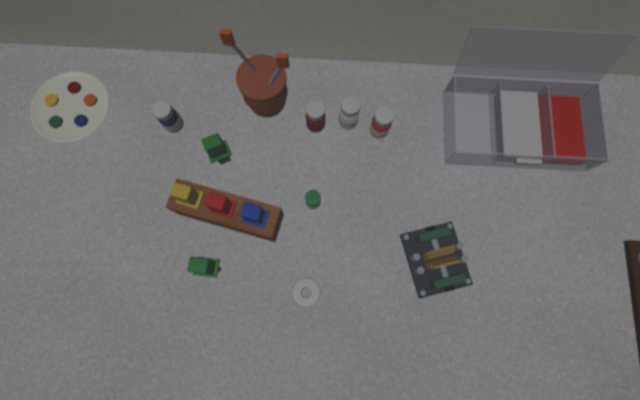

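View pics/side0.png

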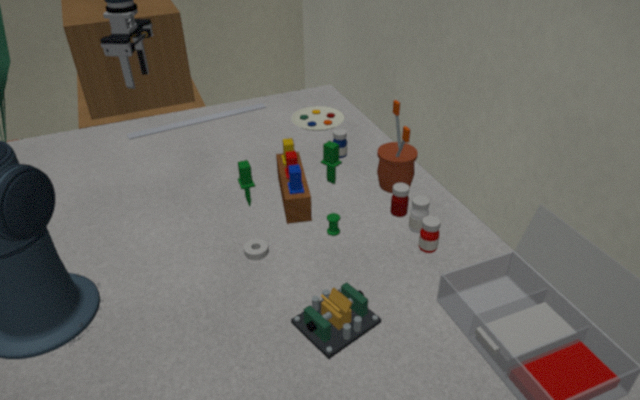

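Top view: the red handle is at (218,203) in the rack. Things it could be taken for are yellow (183,192), blue (253,213), the green look-alikes at (214,147) and (205,267), and red paint pots at (316,118) and (380,125). I choose red, in the middle of the rack. The guide is at (441,258), with a gap between its brass cheeks.

Run:
```python
from h import *
c=dict(np.load('pics/top0.npz')); s=dict(np.load('pics/side0.npz'))
f=c['frame'][:,:,::-1]
A=cv2.resize(f[170:250,155:295],None,fx=5,fy=5,interpolation=3); B=cv2.resize(f[215:305,390:490],None,fx=5,fy=5,interpolation=3)
B=cv2.resize(B,(444,400));A=A[:,:]; 
im=np.vstack([np.hstack([A[:400,:350+350]])]); 
o=np.zeros((600,800,3),np.uint8); a=cv2.resize(A,(400,229)); o[:229,:400]=a; o[:360,400:]=cv2.resize(f[215:305,390:490],(400,360),interpolation=3)
S=s['frame'][:,:,::-1]
o[240:600,:300]=cv2.resize(S[130:226,240:320],(300,360),interpolation=3); o[365:595,400:710]=cv2.resize(S[275:360,280:395],(310,230),interpolation=3)
cv2.imwrite('pics/crop0.png',cv2.convertScaleAbs(o,alpha=1.6))
print('cam',-c['R'].T@c['t'],c['R'])
P,ok=cloud(c)
h=cv2.cvtColor(c['frame'],cv2.COLOR_RGB2HSV).astype(int)
H=P[...,2]
def rep(n,m):
    q=P[m]; 
    if len(q)<4: print(n,len(q));return
    r=cv2.minAreaRect((q[:,:2]*1000).astype(np.float32)); print(n,len(q),q.mean(0).round(4),H[m].max().round(3),r)
box=np.zeros(H.shape,bool); box[170:250,155:295]=1
sat=(h[...,1]>130)
for n,lo,hi in (('yel',20,32),('blue',105,130)):
    m=box&ok&sat&(h[...,0]>=lo)&(h[...,0]<=hi)&(H>.095); rep(n,m)
m=box&ok&sat&((h[...,0]<6)|(h[...,0]>172))&(H>.095); rep('red',m)
m=box&ok&(H>.055)&(H<.075); rep('racktop',m)
g=np.zeros(H.shape,bool); g[215:305,395:480]=1
rep('plate',g&ok&(H>.005)); 
m=g&ok&(h[...,0]>=12)&(h[...,0]<=30)&(h[...,1]>110)&(H>.045); rep('brass',m)
print((H[222:300:6,400:476:5]*1000).astype(int))
```

```text
cam [ 0.43595708 -0.01713767  0.77771431] [[ 0.05601097 -0.99842714  0.00245199]
 [-0.97020829 -0.05500737 -0.23594505]
 [ 0.23570882  0.01083657 -0.97176331]]
yel 247 [0.5927 0.234  0.1248] 0.128 ((593.3344116210938, 233.95220947265625), (30.748329162597656, 25.94830322265625), 78.06999969482422)
blue 232 [0.5641 0.1081 0.1251] 0.128 ((564.0160522460938, 108.41448974609375), (30.653169631958008, 24.127145767211914), 77.67710876464844)
red 297 [0.5776 0.1715 0.1236] 0.128 ((579.1198120117188, 171.7753143310547), (33.57041931152344, 26.067344665527344), 77.80144500732422)
racktop 2074 [0.573  0.1621 0.0694] 0.075 ((579.3234252929688, 171.78858947753906), (210.57931518554688, 60.42701721191406), 77.20954895019531)
plate 3731 [ 0.508  -0.2412  0.0267] 0.067 ((510.7685241699219, -245.85357666015625), (129.60035705566406, 110.70124816894531), 17.101701736450195)
brass 171 [ 0.5148 -0.2431  0.0608] 0.067 ((511.3553771972656, -244.60792541503906), (29.27179718017578, 47.345909118652344), 17.030860900878906)
[[  0  -1  -2  -1  -1  -2   0  -2   2   0  10   0  -3   2  -3  -1]
 [  0   0   0   0  -1  31  41  12  10  49  13  -1  -1   2   0  -2]
 [ -1   9  12  11  50  50  51  51  51  51  51  11   0  -1   0  -1]
 [  0  10  13  14  46  51  41  38  12  12  11   9   0  -1   1   0]
 [ -1  12  11  12   9   9  12  37  12  12  63  65  39   0  -1  -2]
 [  0   8  11  11  10  10  62  65  61  54  51   9   9   0  -3   2]
 [ -1  -2  15  38  12  24  47  11  11  11  48  53  34  39  -1  -3]
 [  0  -1   7   9  10  14  45  55  62  64  64 777   9  11  -1   0]
 [ -1   0   5  21  40  11  12  12   9  40  12  12  11   9   0   1]
 [ -2   0   0  11  10  13   9   9  13  39  37  48  51   8  12   0]
 [  0   0   0  12  10  11  27  52  50  50  49  50  50  10  13   0]
 [  0  -1   0   0  11  10  13  48  51  35  43  13  10  -1  -3  -2]
 [ -2   0   0   0  10  16  10   9  -1   0   1   0   0   2  -2  -3]]
```

View pics/crop0.png

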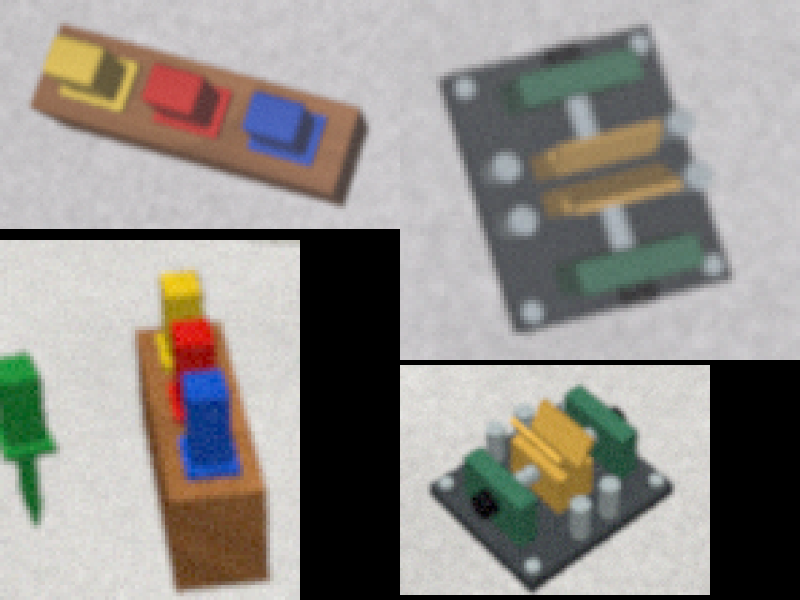

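The crop confirms red as the middle handle of the rack, and the guide's gap runs along the image's right/slightly-up direction. Measured red is (0.579, 0.172, 0.101) with rack yaw −13°, and guide mouth (0.511, −0.245) with yaw 17°. Sizes agree: rack 210×60, handle about 33×26. I move above red.

```bash
python3 -m inch '[{"delta_pos":[-0.04,-0.02,0],"spin":0.12,"jaw":1},{"delta_pos":[-0.08,-0.04,0],"spin":0.24,"jaw":1},{"delta_pos":[-0.12,-0.06,0],"spin":0.36,"jaw":1},{"delta_pos":[-0.16,-0.085,0],"spin":0.48,"jaw":1},{"delta_pos":[-0.2,-0.105,0],"spin":0.6,"jaw":1},{"delta_pos":[-0.235,-0.125,0],"spin":0.72,"jaw":1},{"delta_pos":[-0.27,-0.145,0],"spin":0.84,"jaw":1},{"delta_pos":[-0.305,-0.165,0],"spin":0.96,"jaw":1},{"delta_pos":[-0.34,-0.185,0],"spin":1.08,"jaw":1},{"delta_pos":[-0.375,-0.2,0],"spin":1.2,"jaw":1},{"delta_pos":[-0.41,-0.22,0],"spin":1.3,"jaw":1},{"delta_pos":[-0.441,-0.237,0],"spin":1.333,"jaw":1}]' 15
python3 -m inch '[{"delta_pos":[0,0,0],"spin":0,"jaw":1},{"delta_pos":[0,0,0],"spin":0,"jaw":1}]'
cat > st.py <<'E'
from h import *
from scipy.spatial.transform import Rotation as Ro
import sys
o=get_obs(); R=Ro.from_quat(o['orientation']).as_matrix()
print('t',round(o['time'],2),'pos',o['ee_pos'].round(4),'F',o['force'].round(1),'w',round(o['grip_width']*94,1),'gf',o['gripper_force'],'yaw_y',np.degrees(np.arctan2(R[1,1],R[0,1])).round(2),'tilt',R[:,2].round(4))
if len(sys.argv)>1:
    t=np.array([float(x) for x in sys.argv[1:4]]); print('delta',(R.T@(t-o['ee_pos'])).round(4))
E
python3 st.py 0.579 0.172 0.097; python3 -c "
from h import *
snap('wrist','w1')"
```

```text
time: 1.1
ee_pos: [0.5794, 0.1703, 0.2161]
orientation: [0.784, 0.621, -0.0, -0.0]
force: [0.5, 0.7, -0.1]
grip_width: 1.005
gripper_force: 0.0
time: 1.27
ee_pos: [0.5794, 0.1705, 0.2158]
orientation: [0.784, 0.621, -0.0, -0.0]
force: [-0.6, 0.5, -0.0]
grip_width: 0.999
gripper_force: 0.0
t 1.27 pos [0.5794 0.1705 0.2158] F [-0.6  0.5 -0. ] w 94.0 gf 0.0 yaw_y -13.2 tilt [-1.2e-03  1.0e-04 -1.0e+00]
delta [ 0.0014 -0.0006  0.1188]
```

View pics/w1.png

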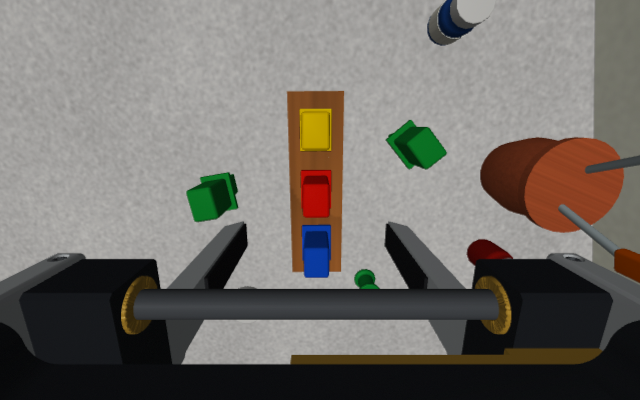

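Wrist view: red (316,193) lies between yellow (316,130) and blue (316,245), the rack is aligned with the jaw plane, and the fingers straddle the centre line. I check red by depth.

Run:
```python
from h import *
c=dict(np.load('pics/w1.npz')); P,ok=cloud(c)
h=cv2.cvtColor(c['frame'],cv2.COLOR_RGB2HSV).astype(int)
b=np.zeros(ok.shape,bool); b[160:225,295:340]=1
m=b&ok&(h[...,1]>150)&((h[...,0]<5)|(h[...,0]>174))&(P[...,2]>.118)
q=P[m]; print(len(q),q.mean(0),cv2.minAreaRect((q[:,:2]*1000).astype(np.float32)))
```

```text
928 [0.57776875 0.17483944 0.12467991] ((577.5407104492188, 173.76034545898438), (33.597877502441406, 26.067344665527344), 77.46842956542969)
```

```bash
python3 -m inch '[{"delta_pos":[0.002,-0.002,0.025],"spin":0,"jaw":1},{"delta_pos":[0.002,-0.002,0.055],"spin":0,"jaw":1},{"delta_pos":[0.002,-0.002,0.08],"spin":0,"jaw":1},{"delta_pos":[0.002,-0.002,0.1],"spin":0,"jaw":1},{"delta_pos":[0.002,-0.002,0.112],"spin":0,"jaw":1},{"delta_pos":[0.002,-0.002,0.119],"spin":0,"jaw":1},{"delta_pos":[0.002,-0.002,0.119],"spin":0,"jaw":1}]'
python3 -m inch '[{"delta_pos":[0,0,0],"spin":0,"jaw":-1},{"delta_pos":[0,0,0],"spin":0,"jaw":-1},{"delta_pos":[0,0,0],"spin":0,"jaw":-1},{"delta_pos":[0,0,0],"spin":0,"jaw":-1},{"delta_pos":[0,0,0],"spin":0,"jaw":-1},{"delta_pos":[0,0,0],"spin":0,"jaw":-1},{"delta_pos":[0,0,0],"spin":0,"jaw":-1},{"delta_pos":[0,0,0],"spin":0,"jaw":-1},{"delta_pos":[0,0,0],"spin":0,"jaw":-1},{"delta_pos":[0,0,0],"spin":0,"jaw":-1}]' 25
python3 st.py
```

```text
time: 1.9
ee_pos: [0.576, 0.1755, 0.0961]
orientation: [0.782, 0.623, -0.001, -0.001]
force: [0.6, -0.9, -0.9]
grip_width: 1.0
gripper_force: 0.0
time: 2.73
ee_pos: [0.5773, 0.1746, 0.0974]
orientation: [0.783, 0.622, -0.0, 0.0]
force: [0.6, -0.1, 0.2]
grip_width: 0.328
gripper_force: 0.1
t 2.73 pos [0.5773 0.1746 0.0974] F [ 0.6 -0.1  0.2] w 30.8 gf 0.09286249754950404 yaw_y -13.01 tilt [-1.e-04 -0.e+00 -1.e+00]
```

Still closing (30.8 mm); a few more rows.

```bash
python3 -m inch '[{"delta_pos":[0,0,0],"spin":0,"jaw":-1},{"delta_pos":[0,0,0],"spin":0,"jaw":-1},{"delta_pos":[0,0,0],"spin":0,"jaw":-1},{"delta_pos":[0,0,0],"spin":0,"jaw":-1}]' 25
python3 st.py
```

```text
time: 3.07
ee_pos: [0.5774, 0.1746, 0.0975]
orientation: [0.783, 0.622, 0.0, 0.0]
force: [0.4, 0.1, -1.0]
grip_width: 0.278
gripper_force: 25.0
t 3.07 pos [0.5774 0.1746 0.0975] F [ 0.4  0.1 -1. ] w 26.1 gf 24.99990463256836 yaw_y -13.01 tilt [ 1.e-04 -0.e+00 -1.e+00]
```

```bash
python3 -m inch '[{"delta_pos":[0,0,-0.01],"spin":0,"jaw":-1},{"delta_pos":[0,0,-0.03],"spin":0,"jaw":-1},{"delta_pos":[0,0,-0.05],"spin":0,"jaw":-1},{"delta_pos":[0,0,-0.07],"spin":0,"jaw":-1},{"delta_pos":[0,0,-0.085],"spin":0,"jaw":-1},{"delta_pos":[0,0,-0.095],"spin":0,"jaw":-1},{"delta_pos":[0,0,-0.1],"spin":0,"jaw":-1},{"delta_pos":[0,0,-0.1],"spin":0,"jaw":-1},{"delta_pos":[0,0,-0.1],"spin":0,"jaw":-1}]'
python3 st.py 0.511 -0.245 0.197
```

```text
time: 3.82
ee_pos: [0.577, 0.1746, 0.1969]
orientation: [0.783, 0.622, -0.0, -0.0]
force: [-0.0, 0.4, -0.5]
grip_width: 0.276
gripper_force: 25.0
t 3.82 pos [0.577  0.1746 0.1969] F [-0.   0.4 -0.5] w 26.0 gf 24.999847412109375 yaw_y -13.01 tilt [-9.e-04 -1.e-04 -1.e+00]
delta [-0.4237  0.0302  0.    ]
```

```bash
python3 -m inch '[{"delta_pos":[-0.015,0,0],"spin":-0.03,"jaw":-1},{"delta_pos":[-0.05,0.004,0],"spin":-0.07,"jaw":-1},{"delta_pos":[-0.09,0.007,0],"spin":-0.12,"jaw":-1},{"delta_pos":[-0.13,0.01,0],"spin":-0.17,"jaw":-1},{"delta_pos":[-0.17,0.013,0],"spin":-0.22,"jaw":-1},{"delta_pos":[-0.21,0.016,0],"spin":-0.27,"jaw":-1},{"delta_pos":[-0.25,0.019,0],"spin":-0.32,"jaw":-1},{"delta_pos":[-0.29,0.022,0],"spin":-0.37,"jaw":-1},{"delta_pos":[-0.33,0.025,0],"spin":-0.42,"jaw":-1},{"delta_pos":[-0.37,0.027,0],"spin":-0.47,"jaw":-1},{"delta_pos":[-0.405,0.029,0],"spin":-0.51,"jaw":-1},{"delta_pos":[-0.424,0.03,0],"spin":-0.524,"jaw":-1}]'
python3 -m inch '[{"delta_pos":[0,0,0],"spin":0,"jaw":-1},{"delta_pos":[0,0,0],"spin":0,"jaw":-1},{"delta_pos":[0,0,0],"spin":0,"jaw":-1}]'
python3 st.py 0.511 -0.245 0.197
python3 - <<'E'
from h import *
s=snap('side','s2'); w=snap('wrist','w2'); t=snap('top','t2')
o=np.zeros((600,800,3),np.uint8)
u,v=map(int,proj(s,[.511,-.245,.12])); print(u,v)
S=cv2.copyMakeBorder(s['frame'],150,150,150,150,0)
o[:,:400]=cv2.resize(S[v+150-105:v+150+105,u+150-70:u+150+70],(400,600),interpolation=3)
o[:250,400:]=cv2.resize(w['frame'],(400,250))
u,v=map(int,proj(t,[.511,-.245,.1])); T=cv2.copyMakeBorder(t['frame'],100,100,100,100,0)
o[260:600,400:]=cv2.resize(T[v+100-51:v+100+51,u+100-60:u+100+60],(400,340),interpolation=3)
cv2.imwrite('pics/crop2.png',cv2.convertScaleAbs(o[:,:,::-1],alpha=1.4))
E
```

```text
time: 4.82
ee_pos: [0.5095, -0.2483, 0.1959]
orientation: [0.595, 0.804, -0.0, -0.001]
force: [0.3, 0.3, -1.7]
grip_width: 0.273
gripper_force: 25.0
time: 5.07
ee_pos: [0.5108, -0.2442, 0.1963]
orientation: [0.595, 0.804, 0.0, -0.001]
force: [0.2, 0.9, -0.7]
grip_width: 0.274
gripper_force: 25.0
t 5.07 pos [ 0.5108 -0.2442  0.1963] F [ 0.2  0.9 -0.7] w 25.8 gf 24.998159408569336 yaw_y 17.03 tilt [-0.0015  0.0016 -1.    ]
delta [-0.0009 -0.     -0.0007]
335 276
```

View pics/crop2.png

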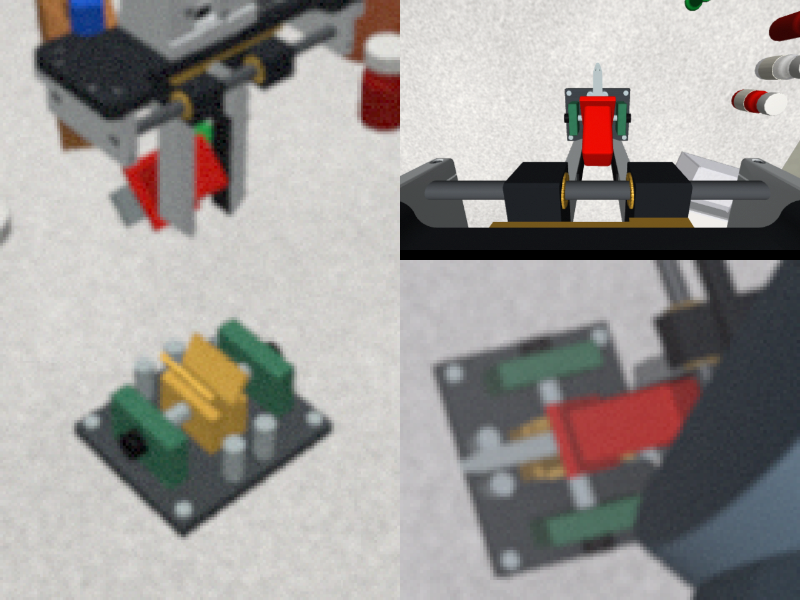

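The feeler has pivoted in the pads: the side and top crops show the blade swung about the finger axis toward world +y, about 60° off vertical, with the tip near (462,465) in the lower-right crop. It is still held. I loosen the grip in stages so that gravity swings it upright, measuring the blade's angle.

```bash
cat > ang.py <<'E'
from h import *
from scipy.spatial.transform import Rotation as Ro
import sys
def ang(names=('top','side','wrist')):
    o=get_obs(); R=Ro.from_quat(o['orientation']).as_matrix()
    for n in names:
        c=read_camera(n); P,ok=cloud(c); q=P@R-o['ee_pos']@R; q[...,2]+=.008   # tool frame, grasp point origin
        h=cv2.cvtColor(c['frame'],cv2.COLOR_RGB2HSV).astype(int)
        red=(h[...,1]>140)&((h[...,0]<6)|(h[...,0]>172))
        near=ok&(np.abs(q[...,1])<.02)&(np.hypot(q[...,0],q[...,2])<.11)&(q[...,2]>-.045)
        b=q[near&~red&(np.hypot(q[...,0],q[...,2])>.045)&(P[...,2]>.075)&(h[...,1]<80)]
        r=q[near&red]
        for k,s in (('blade',b),('red',r)):
            if len(s)>8:
                m=np.median(s,0); d=np.linalg.svd((s-s.mean(0))[:,[0,2]],full_matrices=False)[2][0]
                print(n,k,len(s),'med',m.round(3),'min',s.min(0).round(3),'max',s.max(0).round(3),'radial deg',np.degrees(np.arctan2(m[0],m[2])).round(0),'pca deg',np.degrees(np.arctan2(d[0],d[1])).round(0))
ang()
E
python3 ang.py
python3 -m inch '[{"delta_pos":[0,0,0],"spin":0,"jaw":-1},{"delta_pos":[0,0,0],"spin":0,"jaw":-1},{"delta_pos":[0,0,0],"spin":0,"jaw":-1}]' 10
echo AFTER; python3 ang.py
```

```text
top blade 189 med [ 0.068 -0.     0.036] min [ 0.045 -0.017  0.004] max [0.09  0.005 0.057] radial deg 62.0 pca deg 41.0
top red 735 med [ 0.031  0.001 -0.009] min [-0.007 -0.015 -0.031] max [0.055 0.016 0.03 ] radial deg 106.0 pca deg 49.0
side blade 112 med [ 0.066 -0.004  0.048] min [-0.008 -0.016 -0.045] max [0.089 0.015 0.068] radial deg 54.0 pca deg 32.0
side red 342 med [ 0.022 -0.007 -0.007] min [-0.01  -0.018 -0.031] max [0.052 0.015 0.032] radial deg 108.0 pca deg 54.0
wrist blade 775 med [ 0.069 -0.001  0.035] min [ 0.005 -0.02  -0.045] max [0.091 0.019 0.059] radial deg 63.0 pca deg -142.0
wrist red 5553 med [ 0.03  -0.001 -0.012] min [-0.007 -0.019 -0.029] max [0.057 0.015 0.033] radial deg 111.0 pca deg -127.0
time: 5.62
ee_pos: [0.5112, -0.2451, 0.1975]
orientation: [0.595, 0.804, -0.0, 0.0]
force: [-0.9, -0.1, -1.7]
grip_width: 0.275
gripper_force: 10.0
AFTER
top blade 187 med [ 0.067 -0.     0.035] min [ 0.044 -0.017  0.006] max [0.089 0.005 0.058] radial deg 62.0 pca deg 41.0
top red 746 med [ 0.031  0.001 -0.01 ] min [-0.007 -0.015 -0.029] max [0.055 0.016 0.032] radial deg 107.0 pca deg 49.0
side blade 113 med [ 0.066 -0.004  0.047] min [-0.009 -0.018 -0.045] max [0.085 0.017 0.069] radial deg 54.0 pca deg 34.0
side red 351 med [ 0.012 -0.008 -0.007] min [-0.01  -0.018 -0.031] max [0.052 0.015 0.034] radial deg 120.0 pca deg 53.0
wrist blade 775 med [ 0.069 -0.001  0.035] min [ 0.004 -0.02  -0.045] max [0.091 0.019 0.059] radial deg 63.0 pca deg -142.0
wrist red 5553 med [ 0.03  -0.002 -0.011] min [-0.007 -0.019 -0.029] max [0.057 0.015 0.034] radial deg 111.0 pca deg -127.0
```

Likely cause: I crossed the blue handle (top 0.127) with the tip at about 0.11. I check the blue feeler and fit the held feeler's pose.

```bash
cat > fit.py <<'E'
from h import *
from scipy.spatial.transform import Rotation as Ro
from scipy.optimize import least_squares
def rect(p,hx,z0,z1):
    d=np.stack([np.abs(p[:,0])-hx,np.abs(p[:,1]-(z0+z1)/2)-(z1-z0)/2],1)
    return np.hypot(*np.maximum(d,0).T)+np.minimum(d.max(1),0)
def sdf(p): return np.minimum.reduce([rect(p,.017,-.025,.025),rect(p,.022,.025,.031),rect(p,.012,.031,.089)])
def held(names=('top','wrist','side'),zmin=.075):
    o=get_obs(); R=Ro.from_quat(o['orientation']).as_matrix(); S=[]
    for n in names:
        c=read_camera(n); P,ok=cloud(c); q=(P-o['ee_pos'])@R; q[...,2]+=.008
        h=cv2.cvtColor(c['frame'],cv2.COLOR_RGB2HSV).astype(int)
        red=(h[...,1]>140)&((h[...,0]<6)|(h[...,0]>172))
        near=ok&(np.abs(q[...,1])<.011)&(np.hypot(q[...,0],q[...,2])<.125)&(P[...,2]>zmin)
        bl=near&~red&(h[...,1]<90)&(np.hypot(q[...,0],q[...,2])>.045)&(np.abs(q[...,1])<.006)&(q[...,2]>0)
        for m in (near&red&(np.hypot(q[...,0],q[...,2])<.08),bl):
            s=q[m][:,[0,2]]; S.append(s[::max(1,len(s)//150)])
    S=np.vstack(S); best=None
    def res(x):
        c,s=np.cos(x[2]),np.sin(x[2]); d=S-x[:2]
        return np.append(sdf(np.stack([d[:,0]*c-d[:,1]*s,d[:,0]*s+d[:,1]*c],1))*1000,[0])
    for a in np.arange(-90,91,15):
        r=least_squares(res,[.01,0,np.radians(a)],loss='soft_l1',f_scale=2,x_scale=[.01,.01,.2])
        if best is None or r.cost<best.cost: best=r
    x=best.x; print('pts',len(S),'cost',round(best.cost/len(S),2),'centre in tool(x,z from grasp)',x[:2].round(4),'tilt toward +x deg',np.degrees(x[2]).round(1),'tip',(x[:2]+.091*np.array([np.sin(x[2]),np.cos(x[2])])).round(4))
    return x
if __name__=='__main__':
    held()
E
python3 - <<'E'
from h import *; from fit import held
held()
c=snap('top','t3'); P,ok=cloud(c); h=cv2.cvtColor(c['frame'],cv2.COLOR_RGB2HSV).astype(int)
b=np.zeros(ok.shape,bool); b[170:250,155:295]=1
for n,lo,hi in (('yel',20,32),('blue',105,130)):
    m=b&ok&(h[...,1]>130)&(h[...,0]>=lo)&(h[...,0]<=hi)&(P[...,2]>.095); print(n,P[m].mean(0).round(4),P[m][:,2].max())
print(get_obs()['joints'])
m=ok&(h[...,0]>50)&(h[...,0]<75)&(h[...,1]>120); m[:,:290]=0; m[:,340:]=0; m[:170]=0;m[230:]=0; print('spool',P[m].mean(0),P[m].max(0))
E
python3 st.py
```

```text
pts 959 cost 1.38 centre in tool(x,z from grasp) [ 0.0185 -0.0001] tilt toward +x deg 43.5 tip [0.0811 0.066 ]
yel [0.5929 0.2341 0.1247] 0.12868691051411635
blue [0.5633 0.1058 0.1248] 0.1285453231752846
[-6.47357377e-01  7.00611788e-02  1.79018077e+00 -4.27747169e-05
  1.28140940e+00 -9.44267437e-01]
t 5.97 pos [ 0.5111 -0.2453  0.1974] F [ 0.6 -0.3 -1.4] w 25.9 gf 9.99786302447319 yaw_y 17.01 tilt [-1.e-04  0.e+00 -1.e+00]<stdin>:8: RuntimeWarning: Mean of empty slice.
  ret = um.true_divide(
Traceback (most recent call last):
ValueError: zero-size array to reduction operation maximum which has no identity
```

Blue moved only 2 mm and yellow not at all. The feeler tilts 43° toward tool +x, with its handle centre 18 mm off the grasp point. I straighten it by pushing the tip gently against the fixed rack's blue-end face (x≈0.556, y≈0.069), holding the tip below the rack top and clear of blue, and then measure again.

```bash
python3 -m inch '[{"delta_pos":[0.01,0.004,0],"spin":0.03,"jaw":-1},{"delta_pos":[0.028,0.012,0],"spin":0.08,"jaw":-1},{"delta_pos":[0.048,0.02,0],"spin":0.13,"jaw":-1},{"delta_pos":[0.068,0.029,0],"spin":0.18,"jaw":-1},{"delta_pos":[0.088,0.037,0],"spin":0.23,"jaw":-1},{"delta_pos":[0.108,0.046,0],"spin":0.28,"jaw":-1},{"delta_pos":[0.128,0.054,0],"spin":0.33,"jaw":-1},{"delta_pos":[0.148,0.063,0],"spin":0.38,"jaw":-1},{"delta_pos":[0.168,0.071,0],"spin":0.43,"jaw":-1},{"delta_pos":[0.184,0.078,0],"spin":0.48,"jaw":-1},{"delta_pos":[0.196,0.083,0],"spin":0.51,"jaw":-1},{"delta_pos":[0.201,0.085,0],"spin":0.524,"jaw":-1}]' 20
python3 -m inch '[{"delta_pos":[0,0,0.01],"spin":0,"jaw":-1},{"delta_pos":[0,0,0.025],"spin":0,"jaw":-1},{"delta_pos":[0,0,0.045],"spin":0,"jaw":-1},{"delta_pos":[0,0,0.065],"spin":0,"jaw":-1},{"delta_pos":[0,0,0.08],"spin":0,"jaw":-1},{"delta_pos":[0,0,0.09],"spin":0,"jaw":-1},{"delta_pos":[0,0,0.09],"spin":0,"jaw":-1},{"delta_pos":[0,0,0.09],"spin":0,"jaw":-1}]'
python3 st.py 0.5558 0.0694 0.107
python3 - <<'E'
from h import *; from fit import held
held(zmin=.045)
s=snap('side','s4')
u,v=map(int,proj(s,[.545,.02,.1])); print(u,v)
cv2.imwrite('pics/crop4.png',cv2.resize(s['frame'][v-70:v+70,u-80:u+80,::-1],(640,560),interpolation=3))
E
```

```text
time: 6.97
ee_pos: [0.5336, -0.0266, 0.1975]
orientation: [0.782, 0.623, 0.0, -0.0]
force: [-0.3, -0.1, -0.1]
grip_width: 0.274
gripper_force: 20.0
time: 7.63
ee_pos: [0.5334, -0.0286, 0.107]
orientation: [0.783, 0.622, -0.0, -0.0]
force: [0.5, -0.8, 0.6]
grip_width: 0.275
gripper_force: 20.0
t 7.63 pos [ 0.5334 -0.0286  0.107 ] F [ 0.5 -0.8  0.6] w 25.9 gf 19.99804437160492 yaw_y -13.03 tilt [-1.e-03  2.e-04 -1.e+00]
delta [ 0.1005 -0.0002  0.    ]
pts 626 cost 0.98 centre in tool(x,z from grasp) [ 0.0189 -0.0011] tilt toward +x deg 42.7 tip [0.0806 0.0658]
300 200
```

View pics/crop4.png

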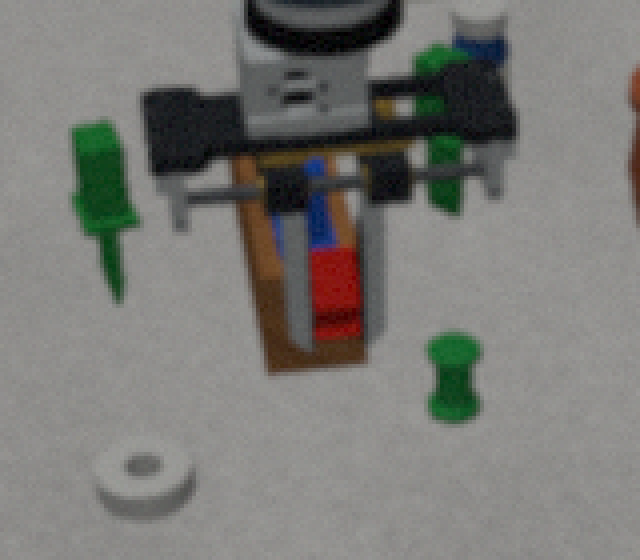

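The blade tip is about 11 mm short of the rack's end face, with the jaws square to it and blue behind. I push in slowly, rising 20 mm.

```bash
python3 -m inch '[{"delta_pos":[0.005,0,0],"spin":0,"jaw":-1},{"delta_pos":[0.01,0,-0.002],"spin":0,"jaw":-1},{"delta_pos":[0.015,0,-0.004],"spin":0,"jaw":-1},{"delta_pos":[0.02,0,-0.006],"spin":0,"jaw":-1},{"delta_pos":[0.025,0,-0.008],"spin":0,"jaw":-1},{"delta_pos":[0.03,0,-0.01],"spin":0,"jaw":-1},{"delta_pos":[0.035,0,-0.012],"spin":0,"jaw":-1},{"delta_pos":[0.04,0,-0.014],"spin":0,"jaw":-1},{"delta_pos":[0.045,0,-0.016],"spin":0,"jaw":-1},{"delta_pos":[0.05,0,-0.018],"spin":0,"jaw":-1},{"delta_pos":[0.055,0,-0.02],"spin":0,"jaw":-1},{"delta_pos":[0.055,0,-0.02],"spin":0,"jaw":-1}]' 12
python3 st.py 0.5558 0.0694 0.127; python3 -c "
from fit import *
held(('wrist','side'),zmin=.075)"
```

```text
time: 8.83
ee_pos: [0.5462, 0.0265, 0.1278]
orientation: [0.782, 0.623, 0.0, -0.0]
force: [0.1, -1.2, -0.1]
grip_width: 0.273
gripper_force: 12.0
t 8.83 pos [0.5462 0.0265 0.1278] F [ 0.1 -1.2 -0.1] w 25.7 gf 12.000142335891724 yaw_y -12.96 tilt [ 4.e-04  7.e-04 -1.e+00]
delta [ 0.0439 -0.0003  0.0008]
pts 415 cost 1.49 centre in tool(x,z from grasp) [0.0078 0.0036] tilt toward +x deg 16.6 tip [0.0337 0.0908]
```

```bash
python3 -m inch '[{"delta_pos":[0.004,0,0],"spin":0,"jaw":-1},{"delta_pos":[0.008,0,-0.001],"spin":0,"jaw":-1},{"delta_pos":[0.012,0,-0.002],"spin":0,"jaw":-1},{"delta_pos":[0.015,0,-0.003],"spin":0,"jaw":-1},{"delta_pos":[0.018,0,-0.003],"spin":0,"jaw":-1},{"delta_pos":[0.018,0,-0.003],"spin":0,"jaw":-1}]'
python3 st.py 0.5558 0.0694 0.127
python3 -m inch '[{"delta_pos":[-0.006,0,0],"spin":0,"jaw":-1},{"delta_pos":[-0.018,0,0],"spin":0,"jaw":-1},{"delta_pos":[-0.03,0,0],"spin":0,"jaw":-1},{"delta_pos":[-0.04,0,-0.01],"spin":0,"jaw":-1},{"delta_pos":[-0.045,0,-0.02],"spin":0,"jaw":-1},{"delta_pos":[-0.045,0,-0.03],"spin":0,"jaw":-1},{"delta_pos":[-0.045,0,-0.03],"spin":0,"jaw":-1},{"delta_pos":[-0.045,0,-0.03],"spin":0,"jaw":-1}]' 20
python3 st.py 0.5558 0.0694 0.157
python3 - <<'E'
from h import *; from fit import held
held(('wrist','side'),zmin=.055); held(('side',),zmin=.055);
s=snap('side','s5');w=snap('wrist','w5')
u,v=map(int,proj(s,[.54,0,.13]));print(u,v)
o=np.zeros((560,800,3),np.uint8); o[:,:400]=cv2.resize(s['frame'][v-70:v+70,u-50:u+50],(400,560),interpolation=3); o[:500,400:]=cv2.resize(w['frame'][50:300,220:420],(400,500))
cv2.imwrite('pics/crop5.png',o[:,:,::-1])
E
```

```text
time: 9.43
ee_pos: [0.5502, 0.0436, 0.1305]
orientation: [0.783, 0.623, 0.0, -0.0]
force: [-0.4, -1.0, 0.2]
grip_width: 0.277
gripper_force: 12.0
t 9.43 pos [0.5502 0.0436 0.1305] F [-0.4 -1.   0.2] w 26.1 gf 12.000095844268799 yaw_y -12.98 tilt [ 2.e-04  4.e-04 -1.e+00]
delta [ 0.0264 -0.0003  0.0035]
time: 10.1
ee_pos: [0.5408, -0.001, 0.162]
orientation: [0.783, 0.622, 0.001, 0.001]
force: [0.2, 0.3, -0.8]
grip_width: 0.278
gripper_force: 20.0
t 10.1 pos [ 0.5408 -0.001   0.162 ] F [ 0.2  0.3 -0.8] w 26.1 gf 19.99996930360794 yaw_y -13.02 tilt [ 2.8e-03 -3.0e-04 -1.0e+00]
delta [ 0.072  -0.0012  0.005 ]
pts 524 cost 1.03 centre in tool(x,z from grasp) [0.0044 0.0044] tilt toward +x deg 7.5 tip [0.0163 0.0947]
pts 246 cost 1.06 centre in tool(x,z from grasp) [0.0047 0.0024] tilt toward +x deg 7.9 tip [0.0172 0.0926]
301 194
```

View pics/crop5.png

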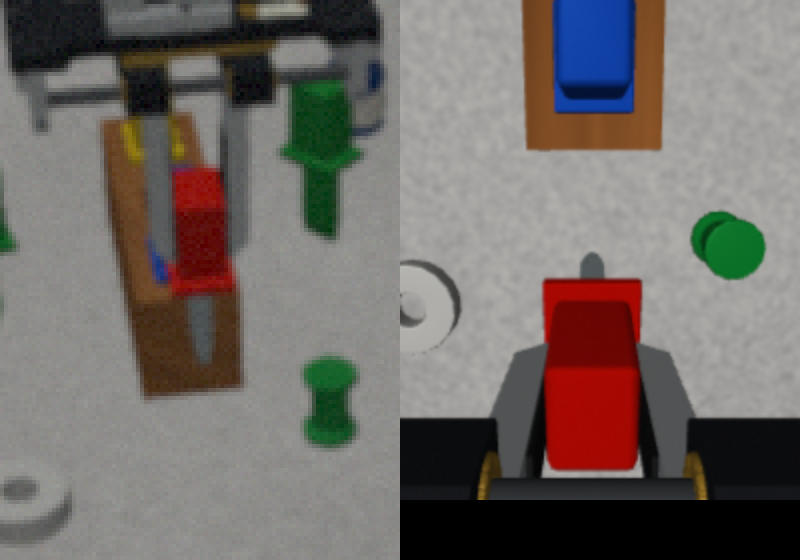

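The side crop shows the feeler now hanging nearly upright, with the blade tip at (205,362). The fit gives 7.7° left and the centre 4 mm off. One more push finishes it.

```bash
python3 -m inch '[{"delta_pos":[0,0,0.015],"spin":0,"jaw":-1},{"delta_pos":[0.01,0,0.03],"spin":0,"jaw":-1},{"delta_pos":[0.02,0,0.033],"spin":0,"jaw":-1},{"delta_pos":[0.03,0,0.033],"spin":0,"jaw":-1},{"delta_pos":[0.038,0,0.033],"spin":0,"jaw":-1},{"delta_pos":[0.044,0,0.033],"spin":0,"jaw":-1},{"delta_pos":[0.048,0,0.033],"spin":0,"jaw":-1},{"delta_pos":[0.052,0,0.033],"spin":0,"jaw":-1},{"delta_pos":[0.055,0,0.033],"spin":0,"jaw":-1},{"delta_pos":[0.057,0,0.033],"spin":0,"jaw":-1},{"delta_pos":[0.057,0,0.033],"spin":0,"jaw":-1}]' 12
python3 st.py 0.5558 0.0694 0.127
python3 -m inch '[{"delta_pos":[-0.006,0,0],"spin":0,"jaw":-1},{"delta_pos":[-0.018,0,0],"spin":0,"jaw":-1},{"delta_pos":[-0.03,0,0],"spin":0,"jaw":-1},{"delta_pos":[-0.04,0,-0.01],"spin":0,"jaw":-1},{"delta_pos":[-0.05,0,-0.02],"spin":0,"jaw":-1},{"delta_pos":[-0.057,0,-0.03],"spin":0,"jaw":-1},{"delta_pos":[-0.057,0,-0.04],"spin":0,"jaw":-1},{"delta_pos":[-0.057,0,-0.04],"spin":0,"jaw":-1},{"delta_pos":[-0.057,0,-0.04],"spin":0,"jaw":-1}]' 40
python3 st.py 0.511 -0.245 0.197; python3 -c "
from fit import *
held(('wrist','side'),zmin=.055); held(('side',),zmin=.055)"
```

```text
time: 11.27
ee_pos: [0.5531, 0.0548, 0.1278]
orientation: [0.783, 0.622, 0.0, 0.0]
force: [0.3, -1.4, -0.2]
grip_width: 0.274
gripper_force: 12.0
t 11.27 pos [0.5531 0.0548 0.1278] F [ 0.3 -1.4 -0.2] w 25.8 gf 12.000093162059784 yaw_y -13.01 tilt [ 9.e-04 -1.e-04 -1.e+00]
delta [ 0.0149 -0.0006  0.0008]
time: 12.02
ee_pos: [0.5406, -0.001, 0.1688]
orientation: [0.783, 0.622, 0.001, 0.001]
force: [0.7, -0.6, -0.7]
grip_width: 0.273
gripper_force: 40.0
t 12.02 pos [ 0.5406 -0.001   0.1688] F [ 0.7 -0.6 -0.7] w 25.7 gf 39.99989211559296 yaw_y -13.01 tilt [ 2.5e-03 -3.0e-04 -1.0e+00]
delta [-0.2444  0.0261 -0.0282]
pts 470 cost 0.97 centre in tool(x,z from grasp) [0.0023 0.0048] tilt toward +x deg 1.4 tip [0.0045 0.0958]
pts 261 cost 1.38 centre in tool(x,z from grasp) [0.0023 0.0022] tilt toward +x deg 1.7 tip [0.005  0.0932]
```

Upright within 1.5° and the handle centre 2 mm off. To the guide, smoothly, at 40 N grip.

```bash
python3 -m inch '[{"delta_pos":[-0.01,0,-0.01],"spin":-0.02,"jaw":-1},{"delta_pos":[-0.03,0.002,-0.02],"spin":-0.06,"jaw":-1},{"delta_pos":[-0.055,0.005,-0.02],"spin":-0.11,"jaw":-1},{"delta_pos":[-0.08,0.008,-0.02],"spin":-0.17,"jaw":-1},{"delta_pos":[-0.105,0.011,-0.02],"spin":-0.23,"jaw":-1},{"delta_pos":[-0.13,0.014,-0.02],"spin":-0.29,"jaw":-1},{"delta_pos":[-0.155,0.017,-0.02],"spin":-0.35,"jaw":-1},{"delta_pos":[-0.18,0.02,-0.02],"spin":-0.41,"jaw":-1},{"delta_pos":[-0.205,0.023,-0.02],"spin":-0.46,"jaw":-1},{"delta_pos":[-0.225,0.025,-0.02],"spin":-0.5,"jaw":-1},{"delta_pos":[-0.24,0.026,-0.02],"spin":-0.52,"jaw":-1},{"delta_pos":[-0.246,0.027,-0.02],"spin":-0.524,"jaw":-1}]' 40
python3 -m inch '[{"delta_pos":[0,0,0],"spin":0,"jaw":-1},{"delta_pos":[0,0,0],"spin":0,"jaw":-1},{"delta_pos":[0,0,0],"spin":0,"jaw":-1}]'
python3 st.py 0.5116 -0.247 0.19
python3 - <<'E'
from h import *; from fit import held
held(('wrist','side'),zmin=.08)
s=snap('side','s6');w=snap('wrist','w6')
for n,c in(('s',s),('w',w)):
    P,ok=cloud(c); h=cv2.cvtColor(c['frame'],cv2.COLOR_RGB2HSV).astype(int)
    m=ok&(np.hypot(P[...,0]-.511,P[...,1]+.245)<.05)&(P[...,2]>.055)&(P[...,2]<.075)&(h[...,0]>=12)&(h[...,0]<=30)&(h[...,1]>110)
    q=P[m]; print(n,len(q), cv2.minAreaRect((q[:,:2]*1000).astype(np.float32)) if len(q)>5 else '')
u,v=map(int,proj(s,[.511,-.245,.11]))
o=np.zeros((560,800,3),np.uint8); o[:,:400]=cv2.resize(s['frame'][v-70:v+70,u-50:u+50],(400,560),interpolation=3); o[:500,400:]=cv2.resize(w['frame'][50:300,220:420],(400,500))
cv2.imwrite('pics/crop6.png',o[:,:,::-1])
E
```

```text
time: 13.17
ee_pos: [0.5103, -0.2479, 0.1867]
orientation: [0.595, 0.804, -0.0, -0.001]
force: [0.6, 0.6, 0.5]
grip_width: 0.277
gripper_force: 40.0
time: 13.42
ee_pos: [0.5109, -0.2455, 0.1871]
orientation: [0.594, 0.804, 0.0, -0.0]
force: [-0.0, 0.1, -0.2]
grip_width: 0.277
gripper_force: 40.0
t 13.42 pos [ 0.5109 -0.2455  0.1871] F [-0.   0.1 -0.2] w 26.0 gf 39.99982237815857 yaw_y 17.06 tilt [-5.e-04  7.e-04 -1.e+00]
delta [-0.0016  0.0002 -0.0029]
pts 626 cost 2.36 centre in tool(x,z from grasp) [0.0023 0.0041] tilt toward +x deg 1.6 tip [0.0049 0.095 ]
s 240 ((511.6817932128906, -245.33253479003906), (32.255855560302734, 51.56987762451172), 16.34317970275879)
w 415 ((505.9654846191406, -233.64959716796875), (31.98161506652832, 26.866518020629883), 16.805208206176758)
```

View pics/crop6.png

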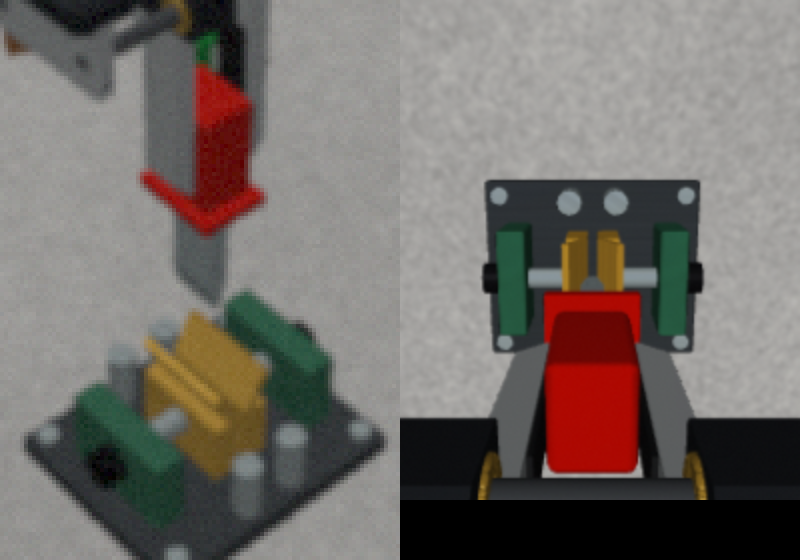

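Side and wrist crops: the blade hangs over the gap. In the wrist crop the gap's middle is at column ≈594 and the handle at ≈592; in the side crop the tip (215,300) is above the mouth. I lower it slowly, watching the force.

```bash
python3 -m inch '[{"delta_pos":[-0.001,0,0.004],"spin":0,"jaw":-1},{"delta_pos":[-0.002,0,0.01],"spin":0,"jaw":-1},{"delta_pos":[-0.002,0,0.016],"spin":0,"jaw":-1},{"delta_pos":[-0.002,0,0.022],"spin":0,"jaw":-1},{"delta_pos":[-0.002,0,0.028],"spin":0,"jaw":-1},{"delta_pos":[-0.002,0,0.033],"spin":0,"jaw":-1},{"delta_pos":[-0.002,0,0.037],"spin":0,"jaw":-1},{"delta_pos":[-0.002,0,0.041],"spin":0,"jaw":-1},{"delta_pos":[-0.002,0,0.045],"spin":0,"jaw":-1},{"delta_pos":[-0.002,0,0.048],"spin":0,"jaw":-1},{"delta_pos":[-0.002,0,0.05],"spin":0,"jaw":-1},{"delta_pos":[-0.002,0,0.05],"spin":0,"jaw":-1}]' 40
python3 st.py
```

```text
time: 14.62
ee_pos: [0.5113, -0.2484, 0.137]
orientation: [0.595, 0.804, 0.0, -0.0]
force: [0.2, 0.4, -0.5]
grip_width: 0.277
gripper_force: 40.0
t 14.62 pos [ 0.5113 -0.2484  0.137 ] F [ 0.2  0.4 -0.5] w 26.0 gf 39.99985456466675 yaw_y 17.01 tilt [-5.e-04  4.e-04 -1.e+00]
```

Tip at about 0.050, still free. Onward at 2 mm per row.

```bash
python3 -m inch '[{"delta_pos":[0,0,0.002],"spin":0,"jaw":-1},{"delta_pos":[0,0,0.004],"spin":0,"jaw":-1},{"delta_pos":[0,0,0.006],"spin":0,"jaw":-1},{"delta_pos":[0,0,0.008],"spin":0,"jaw":-1},{"delta_pos":[0,0,0.01],"spin":0,"jaw":-1},{"delta_pos":[0,0,0.012],"spin":0,"jaw":-1},{"delta_pos":[0,0,0.014],"spin":0,"jaw":-1},{"delta_pos":[0,0,0.016],"spin":0,"jaw":-1},{"delta_pos":[0,0,0.016],"spin":0,"jaw":-1}]'
python3 st.py
```

```text
time: 15.37
ee_pos: [0.5117, -0.249, 0.1217]
orientation: [0.595, 0.804, -0.0, 0.001]
force: [2.3, -0.7, 2.5]
grip_width: 0.275
gripper_force: 40.0
t 15.37 pos [ 0.5117 -0.249   0.1217] F [ 2.3 -0.7  2.5] w 25.8 gf 40.000850558280945 yaw_y 17.02 tilt [ 8.e-04 -1.e-03 -1.e+00]
```

```bash
python3 -m inch '[{"delta_pos":[0,0.001,0.002],"spin":0,"jaw":-1},{"delta_pos":[0,0.001,0.004],"spin":0,"jaw":-1},{"delta_pos":[0,0.001,0.006],"spin":0,"jaw":-1},{"delta_pos":[0,0.001,0.008],"spin":0,"jaw":-1},{"delta_pos":[0,0.001,0.01],"spin":0,"jaw":-1},{"delta_pos":[0,0.001,0.012],"spin":0,"jaw":-1},{"delta_pos":[0,0.001,0.014],"spin":0,"jaw":-1},{"delta_pos":[0,0.001,0.014],"spin":0,"jaw":-1}]'
python3 st.py; python3 -c "
from fit import *
held(('wrist','side'),zmin=.08)"
```

```text
time: 16.03
ee_pos: [0.5121, -0.2481, 0.1067]
orientation: [0.595, 0.804, -0.0, -0.0]
force: [0.5, -0.2, -0.3]
grip_width: 0.272
gripper_force: 40.0
t 16.03 pos [ 0.5121 -0.2481  0.1067] F [ 0.5 -0.2 -0.3] w 25.5 gf 40.00001549720764 yaw_y 17.02 tilt [-8.e-04  4.e-04 -1.e+00]
pts 333 cost 0.72 centre in tool(x,z from grasp) [0.0023 0.0043] tilt toward +x deg 0.5 tip [0.003  0.0953]
```

```bash
python3 -m inch '[{"delta_pos":[0,0,0.001],"spin":0,"jaw":-1},{"delta_pos":[0,0,0.002],"spin":0,"jaw":-1},{"delta_pos":[0,0,0.003],"spin":0,"jaw":-1},{"delta_pos":[0,0,0.004],"spin":0,"jaw":-1},{"delta_pos":[0,0,0.005],"spin":0,"jaw":-1}]'; python3 -m inch '[{"delta_pos":[0,0,0.0005],"spin":0,"jaw":-1},{"delta_pos":[0,0,0.001],"spin":0,"jaw":-1}]'
```

```text
time: 16.55
ee_pos: [0.5125, -0.2483, 0.1026]
orientation: [0.595, 0.804, -0.0, 0.0]
force: [-1.3, 0.2, 3.9]
grip_width: 0.274
gripper_force: 40.0
time: 16.72
ee_pos: [0.5124, -0.2483, 0.1015]
orientation: [0.595, 0.804, -0.0, 0.0]
force: [0.9, -0.0, 2.6]
grip_width: 0.277
gripper_force: 40.0
```

```bash
for i in 1 2 3; do python3 -m inch '[{"delta_pos":[0,0,0.0005],"spin":0,"jaw":-1},{"delta_pos":[0,0,0.001],"spin":0,"jaw":-1}]' | egrep 'pos|^force'; done
```

```text
ee_pos: [0.5124, -0.2483, 0.1005]
force: [0.5, 0.1, 3.4]
ee_pos: [0.5124, -0.2483, 0.0995]
force: [0.1, 0.4, 3.5]
ee_pos: [0.5125, -0.2483, 0.099]
force: [-1.0, 1.0, 8.7]
```

Force rises at the expected height (handle centre ≈0.103), so it is home. Release and retreat.

```bash
python3 -m inch '[{"delta_pos":[0,0,0],"spin":0,"jaw":-0.3},{"delta_pos":[0,0,0],"spin":0,"jaw":-0.1},{"delta_pos":[0,0,0],"spin":0,"jaw":0.1},{"delta_pos":[0,0,0],"spin":0,"jaw":0.2},{"delta_pos":[0,0,0],"spin":0,"jaw":0.2},{"delta_pos":[0,0,0],"spin":0,"jaw":0.2},{"delta_pos":[0,0,0],"spin":0,"jaw":0.2},{"delta_pos":[0,0,0],"spin":0,"jaw":0.2}]'
python3 -m inch '[{"delta_pos":[0,0,-0.01],"spin":0,"jaw":0.2},{"delta_pos":[0,0,-0.03],"spin":0,"jaw":0.2},{"delta_pos":[0,0,-0.055],"spin":0,"jaw":0.2},{"delta_pos":[0,0,-0.08],"spin":0,"jaw":0.2},{"delta_pos":[0,0,-0.105],"spin":0,"jaw":0.2},{"delta_pos":[0,0,-0.12],"spin":0,"jaw":0.2},{"delta_pos":[0,0,-0.12],"spin":0,"jaw":0.2},{"delta_pos":[0,0,-0.12],"spin":0,"jaw":0.2},{"delta_pos":[0,0,-0.12],"spin":0,"jaw":0.2}]'
python3 - <<'E'
from h import *
s=snap('side','s7');w=snap('wrist','w7');t=snap('top','t7')
for n,c in(('s',s),('w',w),('t',t)):
    P,ok=cloud(c); h=cv2.cvtColor(c['frame'],cv2.COLOR_RGB2HSV).astype(int)
    m=ok&(np.hypot(P[...,0]-.511,P[...,1]+.245)<.06)&(P[...,2]>.12)&(P[...,2]<.14)&((h[...,0]<6)|(h[...,0]>172))&(h[...,1]>130)
    q=P[m]; print(n,len(q),q[:,2].max() if len(q) else 0, cv2.minAreaRect((q[:,:2]*1000).astype(np.float32)) if len(q)>5 else '')
u,v=map(int,proj(s,[.511,-.245,.09]))
o=np.zeros((560,800,3),np.uint8); o[:,:400]=cv2.resize(s['frame'][v-70:v+70,u-50:u+50],(400,560),interpolation=3); o[:500,400:]=cv2.resize(w['frame'][50:300,220:420],(400,500))
cv2.imwrite('pics/crop7.png',o[:,:,::-1])
E
```

```text
time: 17.88
ee_pos: [0.5124, -0.2482, 0.0984]
orientation: [0.595, 0.804, 0.0, -0.0]
force: [-0.3, 0.2, -0.3]
grip_width: 0.598
gripper_force: 0.0
time: 18.63
ee_pos: [0.5118, -0.2478, 0.2173]
orientation: [0.595, 0.804, -0.0, -0.001]
force: [-0.1, -0.7, 0.2]
grip_width: 0.6
gripper_force: 0.0
s 239 0.1325801895460337 ((510.9183349609375, -249.27786254882812), (24.437957763671875, 33.37368392944336), 19.921842575073242)
w 915 0.12929645233727521 ((509.5368957519531, -246.19664001464844), (25.135923385620117, 32.701168060302734), 17.440013885498047)
t 287 0.1304995051532097 ((511.5455627441406, -247.0119171142578), (25.941326141357422, 32.15129089355469), 18.23624610900879)
```

View pics/crop7.png

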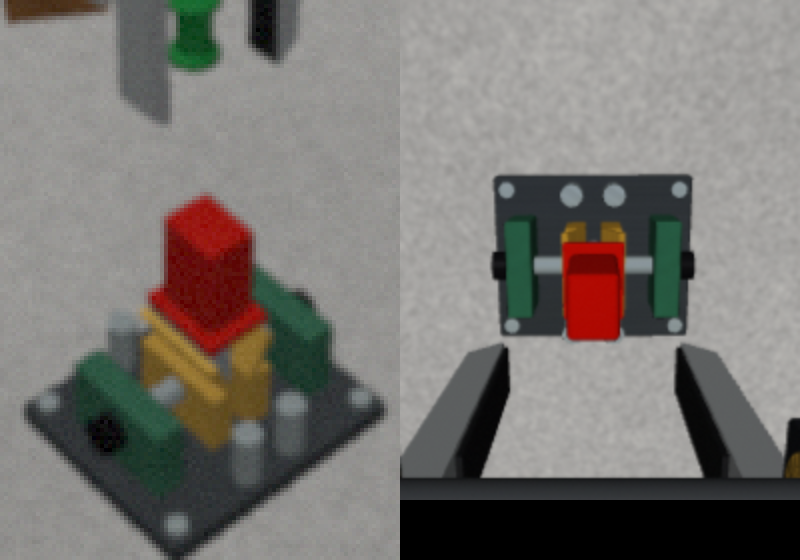

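The feeler stands upright between the cheeks: handle top at 0.129 (expected 0.128), centred within about 2 mm and square within 1–3°. The gripper is clear of it.

```bash
python3 -c "
from plant import hand_in
print(hand_in())"
```

```text
the job is handed in; nothing more can be done
None
```

The red feeler is standing released and upright on the guide's base, held by the cheeks, and the job is handed in; on the way the blade clipped the blue handle (it shifted about 2 mm, within the 25 mm limit), which tilted the red feeler in the grip, so I straightened it against the rack's end before inserting it.

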